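# Close up the row in the jar rack with its sliding stop

## Robot

A 6-joint arm with a two-finger parallel gripper is mounted at the origin on a cart in front of the work surface, level with it; the furniture and walls round the work are solid. World frame = base frame: x ahead of the robot, y to its left, z up, the work surface at z = 0. Lengths are in m, angles in rad, forces in N, time in s.
With the tool pointing down it reaches from about 0.25 to 0.725 m from the base axis. Payload 4 kg.
Tool frame: the origin (TCP) lies between the finger pads; the fingertips stand 8 mm ahead of it and the grasp point (between the pads) lies 11 mm behind it (bot.tip_reach is the distance from the TCP to the fingertips, in m); z points along the fingers, y is the line along which they close (so a half turn about z gives the same grasp; the last joint's range is limited). The gripper opens to 85 mm and grips with 20 to 120 N. Pads are 22 mm wide; open, the fingers measure 114 mm over their backs; the gripper's body (76 mm by 85 mm) begins 54 mm behind the grasp point. The pads swing forward as they close: fully open they stand 13 mm farther back than shut.
Start: joints at [-1.208, 0.241, 0.005, 1.335, 0, 1.571], TCP at [0.177, -0.467, 0.239] pointing down, gripper open.
Joint ranges: [-2.72, 2.72], [-1.05, 1.87], [-1.09, 1.28], [-1.99, 2.15], [-1.42, 1.44], [-3.14, 3.14]. Speed limits (rad/s): [2.79, 2.79, 3.14, 3.14, 3.14, 3.14].

## Interface

Orientations are given as a unit quaternion [x, y, z, w].
In Python, from workcell import bot gives the robot as it stands.
- The arm moves only by the tool move_arm, never from a script. Its argument "deltas" is a list of rows, each a list of 7 numbers: the opening, from 0 (shut) to 1 (fully open), then the shift along the tool's x, y, z in mm, then the turn, a rotation vector about the tool's x, y, z in degrees. In form: [[gripper, tx, ty, tz, ax, ay, az], ...]. A call has 1 to 10 rows; each row shifts and turns the commanded pose from where the row before left it, along the tool's axes as they then stand; what a row does not reach is not made up. A row lasts 1/12 s, in which the tool goes at most 41.7 mm and 7.16 degrees, less where a joint would pass 70% of its speed; a pose out of reach is approached as far as the arm can. A call is refused whole if a number of a shift passes 41.7 or a number of a turn 7.16, either way. A call with a gripper value outside its range is refused whole. The fingers move at their own pace and stop on an object; the grip force is fixed at half the most. Time passes only in rows, so rows that do not move let the fingers close. It gives the time, the measured TCP pose, the force, the opening and the grip force at its end, in the units of the state.
- bot.get_obs(): the state, without advancing time (a new reading comes with each control period).
- bot.camera(name): name is "scene" or "side" or "wrist"; returns the picture (480x640x3 uint8, blue, green, red); there is no depth.
- bot.calibration(name): a dict with "K" (3x3 intrinsics, pixels), "dist_coeffs" ([k1, k2, p1, p2, k3] as OpenCV has them; the pictures are not rectified), "position" and "orientation" of the camera in the world. Camera axes: x right, y down, z forward; pixel columns grow to the right and rows downward; lengths in m; the calibration is good to about 2 mm. A picture is of the moment at which its call begins: read the wrist's pose just before it. calibration takes no time and is no camera call; for the wrist camera it gives the pose at the moment of the call.
- bot.job_done(): hands the job in; it is judged then, once.
Trained networks look in the newest picture that a camera, given by its name, has taken for a name from the list of things; names that differ only in an ending like _2 or _b are one class to them, and where a whole thing is asked for, a point or a joint stands for the part that bears it (a point fixed in the world has none). Each returns a list of dicts, best first, with "conf" (0 to 1); they miss things now and then, are a little off and sometimes report something else, mostly with a low value. They report only what shows in the picture. A call takes as long as a camera call. They do not tell look-alikes from the thing itself.
- bot.outline_of(query, camera): "pixels" (480x640 bool, what is visible of it) and "rect" ([left, top, width, height] in pixels, round what is visible of it).
The state is a dict: "clock": time; "joint_pos": joint angles; "joint_vel": joint speeds; "tau": joint torques, N m; "eef_pos": TCP position; "tool_rot": TCP orientation; "ft_force": force on the tool from outside, world axes, zero at the start; "ft_torque": the same for the moment, N m; "grip_width": finger opening in m; "grasp_force": force on a finger pad.
Only numpy, scipy, OpenCV 4.12 (cv2) and the standard library are available. Lean on these libraries where they do the work, as an engineer would, in place of code of your own. Each camera call takes 0.05 s, during which the arm holds its last target. There are 200 camera calls.

## Task

Close up the row in the jar rack: with the fingertips, push the rack's sliding stop along its notched bar towards the jars, so that it gathers them against the tall oak end wall, and leave it clicked into the last notch that the row allows. Only push the stop, gently and from its outer side (the side with the round rubber pad), without pinching it or ramming the row; do not touch, lift or tip any of the jars or tins, and leave the other things on the worktop alone.

Things in the scene. Friction and masses are not known exactly. Their poses are not given: they have to be found in the camera images.
- jar_rack: Fixed oak rack, 124 deep (x), 350 long (y), floor 22 above the worktop. Origin: centre of its underside; +y runs along it to the tall end wall (inner face at y = 155, 105 high). The other end (y = -157 to -173) is 66 high: a finger above that passes over it. In front a notched steel bar (x = -52, top z = 58), behind a rod (x = 53); about 95 of width for jars. The third thing starts near y = -15.
- stop (a joint): Slide of the stop along the bar, m. Clear length between its cork face and the end wall = 0.127 + this value; it grows away from the wall (rack's -y), -0.006 to 0.145. Notches at 0, 0.014, 0.028 ... 0.140. Sliding takes 1 to 4 N, leaving a notch 8 to 10 N, up to 4 N more with jars. In the last 3 mm before a notch the stop draws itself in and the push falls to nothing; pushed 4 mm past, it stays out.
- stop_push (a point): Centre of the black rubber pad (28 across, 2 thick) on the outer face of the stop's upright wooden board, 80 above the worktop; push here along the rack's +y. The board is 90 wide across the rack, 14 thick with its cork, from z = 25 to z = 102. The space outside it is free above z = 66.
- click_pin (a joint): Height of the sprung pin with the red head in the black saddle of the stop, m: 0 when its round nose sits in a notch of the bar, 0.002 when it rides on top of the bar.
- stop_cork (a point): Middle of the cork face, 84 by 70, on the stop's inner side, which pushes the row. The row (two spice jars and one third thing) ends in the notch just longer than their diameters together: joint stop 0.014 with the pepper drum, 0.042 with the spread jar, 0.056 with the flat tin; 2 to 5 of play remain and the next notch inwards is out of reach. 
- spice_a: Spice jar with green lid, 46 across, 98 tall, always in the rack. Origin at the centre of its underside, z axis up along it.
- spice_b: Second spice jar, same as the first, always in the rack, between it and the third thing or the other way round. Origin at the centre of its underside, z axis up along it.
- pepper_drum: Black and white striped pepper drum, 46 across, 98 tall; third in the row, or standing on the chopping board at the left. Origin at the centre of its underside, z axis up along it.
- spread_jar: Squat dark jar with green lid, 75 across, 83 tall; third in the row, or on the chopping board. Origin at the centre of its underside, z axis up along it.
- flat_tin: Flat round food tin, 86 across, 40 tall; third in the row, or on the chopping board. Origin at the centre of its underside, z axis up along it.
- mug: Orange mug, 81 across, 101 tall, at the right front of the worktop (a second one stands far left, at the back): a bystander. Origin under its centre.
- salt_bottle: White plastic salt bottle with red cap, 70 across, 198 tall, at the right: a bystander. Origin under its centre.
Not all that is in view belongs to the job. There is more than one size of the flat_tin; the one meant has the size given above.

How it is judged:
By the outcome, as a careful person would: the job done as asked, in the order asked, and still so for the second after the job is handed in, with the robot touching nothing.
It also fails if it takes over 38 s, if anything falls off the work surface, if the arm or the gripper's body presses on something with over 40 N, if the wrist force passes 120 N, or if a joint passes its speed limit or range.

## Working session

There is one attempt and no reset: what is moved stays moved. The work goes in short steps, Python scripts to look and compute and a tool call to move; the robot and the scene stay as the last step left them, time stands still between calls to the robot, and variables do not carry over. Pictures are saved under pics/ and viewed, at most 10 in all, crops included, and the job is handed in when it is done.

Besides the shell and the picture viewer there is one more tool, called after "Request:" in YAML: its name, and indented under it one key for each argument. move_arm: Moves the arm, as the interface text tells. Its arguments: {"type":"object","properties":{"deltas":{"type":"array","items":{"type":"array","items":{"type":"number"}}}},"required":["deltas"]}

```bash
mkdir -p pics; python3 - <<'E'
from workcell import bot
import cv2,numpy as np
for c in ("scene","side"):
    im=bot.camera(c); cv2.imwrite(f"pics/{c}0.png",im)
    k=bot.calibration(c); print(c,np.round(k["position"],3),np.round(k["orientation"],3),np.round(k["K"],1).tolist())
    for q in ("jar_rack","stop_push","click_pin","stop_cork","spice_a","pepper_drum","spread_jar","flat_tin"):
        print(q,[(round(d["conf"],2),[int(v) for v in d["rect"]]) for d in bot.outline_of(q,c)[:3]])
o=bot.get_obs();print(o["clock"],o["eef_pos"],o["tool_rot"])
E
```

```text
scene [-0.364 -0.358  1.211] [ 0.817 -0.453  0.175 -0.311] [[437.5, 0.0, 320.1], [0.0, 437.5, 240.1], [0.0, 0.0, 1.0]]
jar_rack [(0.76, [330, 271, 51, 24])]
stop_push [(0.63, [351, 273, 14, 12])]
click_pin []
stop_cork [(0.64, [352, 275, 11, 8])]
spice_a []
pepper_drum [(0.6, [258, 212, 16, 21])]
spread_jar []
flat_tin [(0.78, [241, 186, 20, 26]), (0.6, [437, 298, 29, 42])]
side [-0.163 -0.818  0.701] [ 0.819 -0.243  0.157 -0.495] [[439.1, 0.0, 316.1], [0.0, 439.1, 239.2], [0.0, 0.0, 1.0]]
jar_rack [(0.71, [269, 224, 88, 74])]
stop_push [(0.68, [328, 254, 28, 33])]
click_pin []
stop_cork [(0.69, [328, 255, 27, 31])]
spice_a [(0.88, [298, 229, 15, 34]), (0.62, [289, 224, 13, 31]), (0.46, [266, 205, 16, 28])]
pepper_drum [(0.63, [269, 207, 14, 26]), (0.17, [314, 244, 24, 28])]
spread_jar [(0.96, [315, 244, 23, 30])]
flat_tin [(0.51, [263, 199, 24, 20])]
0.9 [ 0.17742772 -0.46744516  0.23933328] [ 9.83595182e-01  1.80389903e-01 -9.30180517e-06  1.55915756e-05]
```

```bash
python3 - <<'E'
import cv2,numpy as np
a=cv2.imread("pics/scene0.png");b=cv2.imread("pics/side0.png")
cv2.imwrite("pics/v1.png",a)
cv2.imwrite("pics/v2.png",cv2.resize(b[170:330,220:420],(750,600),interpolation=cv2.INTER_CUBIC))
E
```

```text
(no output)
```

View pics/v1.png

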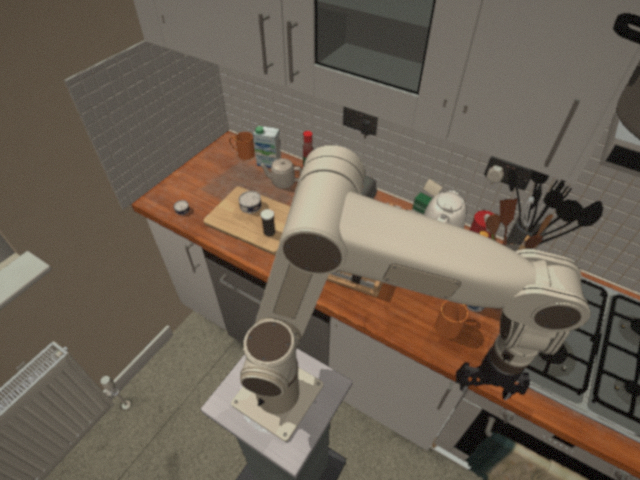

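View pics/v2.png

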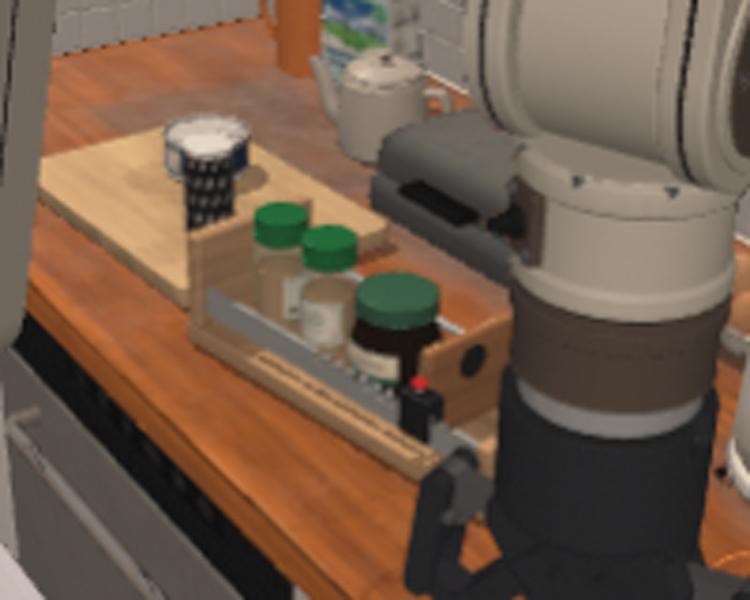

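The row holds the spread jar, seen at crop (398,310), next to the stop. The drum (210,180) and tin (207,145) stand on the board, so the target is stop = 0.042. The pad is at crop (472,360), the red pin at (419,384) and the end wall top at (190,243) to (310,205).

```bash
cat > h.py <<'E'
from workcell import bot
import cv2,numpy as np
from scipy.spatial.transform import Rotation as R
def ray(c,uv,z,k=None):
    k=k or bot.calibration(c)
    p=cv2.undistortPoints(np.array([[uv]],float),np.array(k["K"]),np.array(k["dist_coeffs"]))[0,0]
    d=R.from_quat(k["orientation"]).apply([p[0],p[1],1]);o=np.array(k["position"])
    return o+d*(z-o[2])/d[2]
E
python3 - <<'E'
from h import *
for n,u,v,z in (("pad",472,360,.08),("wallFrontOuterTop",190,243,.105),("wallBackTop",310,205,.105),("lidA",281,212,.12),("lidB",330,238,.12),("lidS",398,288,.105),("barL",208,293,.058),("barR",470,440,.058),("rackfrontbottomL",192,345,0),("rackfrontbottom R",425,475,0)):
    print(n,np.round(ray("side",(220+u/3.75,170+v/3.75),z),4))
print(bot.get_obs()["clock"])
E
```

```text
pad [ 0.4895 -0.0033  0.08  ]
wallFrontOuterTop [0.3814 0.2293 0.105 ]
wallBackTop [0.5005 0.2387 0.105 ]
lidA [0.4568 0.2132 0.12  ]
lidB [0.4652 0.1528 0.12  ]
lidS [0.4798 0.0793 0.105 ]
barL [0.3939 0.2247 0.058 ]
barR [ 0.4454 -0.0613  0.058 ]
rackfrontbottomL [0.3886 0.246  0.    ]
rackfrontbottom R [ 0.444  -0.0125  0.    ]
0.9
```

```bash
cat >> h.py <<'E'
def plan(target,yaw,n):
    """rows to bring TCP to target, tool down, tool x at world yaw (deg)"""
    o=bot.get_obs(); r=R.from_quat(o["tool_rot"]); p=np.array(o["eef_pos"])
    rt=R.from_euler("z",yaw,degrees=True)*R.from_euler("x",180,degrees=True)
    w=(r.inv()*rt).as_rotvec(degrees=True)/n; d=(np.array(target)-p)/n
    for i in range(n):
        print([0]+np.round(r.inv().apply(d),1).tolist()+np.round(w,2).tolist()); r=r*R.from_rotvec(w,degrees=True)
E
python3 - <<'E'
from h import *
import h
plan([501-0,-75,239] and [.503,-.075,.239],101,16)
E
```

```text
[0, 0.0, -0.0, 0.0, 0.0, 0.0, -5.01]
[0, 0.0, -0.0, 0.0, 0.0, 0.0, -5.01]
[0, 0.0, -0.0, 0.0, 0.0, 0.0, -5.01]
[0, 0.0, -0.0, 0.0, 0.0, 0.0, -5.01]
[0, 0.0, -0.0, 0.0, 0.0, 0.0, -5.01]
[0, 0.0, -0.0, 0.0, 0.0, 0.0, -5.01]
[0, 0.0, 0.0, 0.0, 0.0, 0.0, -5.01]
[0, 0.0, 0.0, 0.0, 0.0, 0.0, -5.01]
[0, 0.0, 0.0, 0.0, 0.0, 0.0, -5.01]
[0, 0.0, 0.0, 0.0, 0.0, 0.0, -5.01]
[0, 0.0, 0.0, 0.0, 0.0, 0.0, -5.01]
[0, 0.0, 0.0, 0.0, 0.0, 0.0, -5.01]
[0, 0.0, 0.0, 0.0, 0.0, 0.0, -5.01]
[0, 0.0, 0.0, 0.0, 0.0, 0.0, -5.01]
[0, 0.0, 0.0, 0.0, 0.0, 0.0, -5.01]
[0, 0.0, 0.0, 0.0, 0.0, 0.0, -5.01]
```

Forgot the metres to millimetres factor.

```bash
sed -i 's|d=(np.array(target)-p)/n|d=1000*(np.array(target)-p)/n|' h.py; python3 - <<'E'
from h import *
plan([.503,-.075,.239],101,16)
E
```

```text
[0, 27.7, -15.7, 0.0, 0.0, 0.0, -5.01]
[0, 29.0, -13.2, 0.0, 0.0, 0.0, -5.01]
[0, 30.0, -10.6, 0.0, 0.0, 0.0, -5.01]
[0, 30.9, -8.0, 0.0, 0.0, 0.0, -5.01]
[0, 31.4, -5.3, 0.0, 0.0, 0.0, -5.01]
[0, 31.8, -2.5, 0.0, 0.0, 0.0, -5.01]
[0, 31.9, 0.3, 0.0, 0.0, 0.0, -5.01]
[0, 31.7, 3.1, 0.0, 0.0, 0.0, -5.01]
[0, 31.3, 5.8, 0.0, 0.0, 0.0, -5.01]
[0, 30.7, 8.6, 0.0, 0.0, 0.0, -5.01]
[0, 29.8, 11.2, 0.0, 0.0, 0.0, -5.01]
[0, 28.7, 13.8, 0.0, 0.0, 0.0, -5.01]
[0, 27.4, 16.2, 0.0, 0.0, 0.0, -5.01]
[0, 25.9, 18.6, 0.0, 0.0, 0.0, -5.01]
[0, 24.2, 20.8, 0.0, 0.0, 0.0, -5.01]
[0, 22.3, 22.8, 0.0, 0.0, 0.0, -5.01]
```

Request:
move_arm:
  deltas:
    - [0,28,-16,-5,0,0,-5]
    - [0,29,-13,-5,0,0,-5]
    - [0,30,-11,0,0,0,-5]
    - [0,31,-8,0,0,0,-5]
    - [0,31,-5,0,0,0,-5]
    - [0,32,-2.5,0,0,0,-5]
    - [0,32,0,0,0,0,-5]
    - [0,32,3,0,0,0,-5]
    - [0,31,6,0,0,0,-5]
    - [0,31,9,0,0,0,-5]

```text
clock: 1.73
eef_pos: [0.3825, -0.2205, 0.2495]
tool_rot: [0.814, 0.581, 0.0, 0.0]
ft_force: [-0.3, -1.4, 0.5]
grip_width: 0.0001
grasp_force: 0.0
```

Request:
move_arm:
  deltas:
    - [0,30,11,0,0,0,-5]
    - [0,29,14,0,0,0,-5]
    - [0,27,16,0,0,0,-5]
    - [0,26,19,0,0,0,-5]
    - [0,24,21,0,0,0,-5]
    - [0,22,23,0,0,0,-5]
    - [0,0,0,0,0,0,0]
    - [0,0,0,0,0,0,0]

```text
clock: 2.4
eef_pos: [0.5056, -0.0741, 0.2489]
tool_rot: [0.637, 0.771, -0.0, -0.0]
ft_force: [-0.4, -0.1, -0.2]
grip_width: 0.0003
grasp_force: 0.0
```

```bash
python3 - <<'E'
from h import *
import json
ks={}
for c in ("wrist","side"):
    k=bot.calibration(c); im=bot.camera(c); ks[c]={a:np.array(b).tolist() for a,b in k.items() if a in("K","dist_coeffs","position","orientation")}
    cv2.imwrite(f"pics/{c}1.png",im)
    for q in ("stop_push","click_pin"):
        print(c,q,[(round(d["conf"],2),[int(v) for v in d["rect"]]) for d in bot.outline_of(q,c)[:2]])
json.dump(ks,open("k1.json","w"))
print(ks["wrist"])
E
```

```text
wrist stop_push [(0.8, [246, 114, 139, 39])]
wrist click_pin [(0.62, [252, 117, 13, 17])]
side stop_push [(0.81, [326, 253, 36, 35])]
side click_pin [(0.36, [327, 254, 35, 35])]
{'K': [[334.6734897236481, 0.0, 318.4624041806564], [0.0, 334.6734897236481, 238.779819834386], [0.0, 0.0, 1.0]], 'dist_coeffs': [-0.04463249589124189, 0.0, 0.0, 0.0, 0.0], 'position': [0.4901555371243266, 0.006209137351213088, 0.382028605017744], 'orientation': [0.9824073670651705, 0.09400278811032703, 0.015575078177971484, 0.1606133802125916]}
```

View pics/wrist1.png

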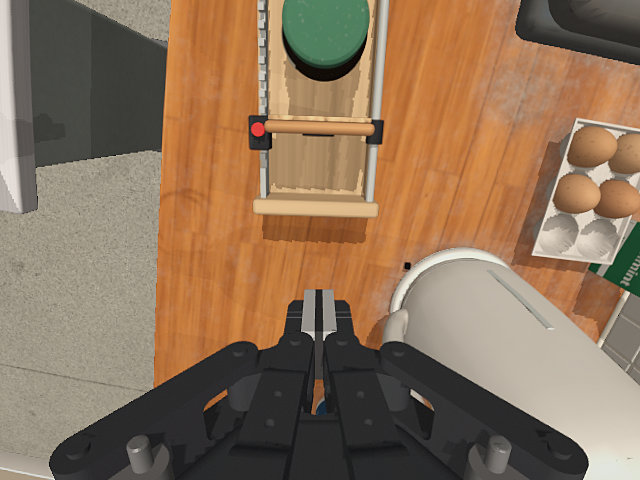

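The wrist view shows the stop bar at about (266–374, 128), the red pin at (258,129) and the low end wall at (254–378, 198–215). The spread jar lid is at (325,28). A tall white bystander stands at the right, beyond (390,250).

```bash
python3 - <<'E'
from h import *
import json
k=json.load(open("k1.json"))["wrist"]
P={}
for n,u,v,z in (("wOL",254,214,.066),("wOR",378,216,.066),("wIL",254,198,.066),("wIR",378,203,.066),("bL",266,122,.102),("bR",374,123,.102),("bLo",266,133,.102),("bRo",374,135,.102),("barT",262,5,.058),("barB",264,190,.058),("rodT",384,5,.058),("rodB",371,195,.058),("lid",325,22,.105),("white",398,275,.198),("white0",395,290,.1)):
    P[n]=ray("wrist",(u,v),z,k); print(n,np.round(P[n],4))
for a,b in (("wOL","wOR"),("wIL","wIR"),("bL","bR"),("bLo","bRo"),("barB","barT"),("rodB","rodT")):
    d=P[b]-P[a]; print(a,b,np.degrees(np.arctan2(d[1],d[0])))
yaw=np.radians(11); ey=np.array([-np.sin(yaw),np.cos(yaw),0])
for n in P: print(n,round(1000*P[n]@ey,1),"x",round(1000*P[n]@np.array([np.cos(yaw),np.sin(yaw),0]),1))
t=np.array(bot.get_obs()["eef_pos"]);print("tcp",t@ey,t@np.array([np.cos(yaw),np.sin(yaw),0]))
E
```

```text
wOL [ 0.444  -0.0849  0.066 ]
wOR [ 0.563 -0.064  0.066]
wIL [ 0.4419 -0.0692  0.066 ]
wIR [ 0.5599 -0.0514  0.066 ]
bL [0.4486 0.0021 0.102 ]
bR [0.5331 0.0176 0.102 ]
bLo [ 0.4498 -0.0063  0.102 ]
bRo [0.5352 0.0087 0.102 ]
barT [0.4247 0.0946 0.058 ]
barB [ 0.4492 -0.0614  0.058 ]
rodT [0.5258 0.1142 0.058 ]
rodB [ 0.5529 -0.0465  0.058 ]
lid [0.481  0.0794 0.105 ]
white [ 0.5535 -0.068   0.198 ]
white0 [ 0.5886 -0.1231  0.1   ]
wOL wOR 9.974050355658157
wIL wIR 8.577462085853018
bL bR 10.437236045500862
bLo bRo 9.92090326238645
barB barT 98.9414026474602
rodB rodT 99.5895846554951
wOL -168.1 x 419.6
wOR -170.2 x 540.4
wIL -152.3 x 420.6
wIR -157.3 x 539.7
bL -83.6 x 440.8
bR -84.4 x 526.6
bLo -92.0 x 440.4
bRo -93.6 x 527.1
barT 11.8 x 434.9
barB -146.0 x 429.3
rodT 11.8 x 537.9
rodB -151.1 x 533.9
lid -13.8 x 487.3
white -172.4 x 530.4
white0 -233.1 x 554.3
tcp -0.17116537200752324 0.48056151576134126
```

```bash
python3 - <<'E'
import cv2
b=cv2.imread("pics/side1.png")
cv2.imwrite("pics/v3.png",cv2.resize(b[150:390,240:560],(800,600),interpolation=cv2.INTER_CUBIC))
E
```

```text
(no output)
```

View pics/v3.png

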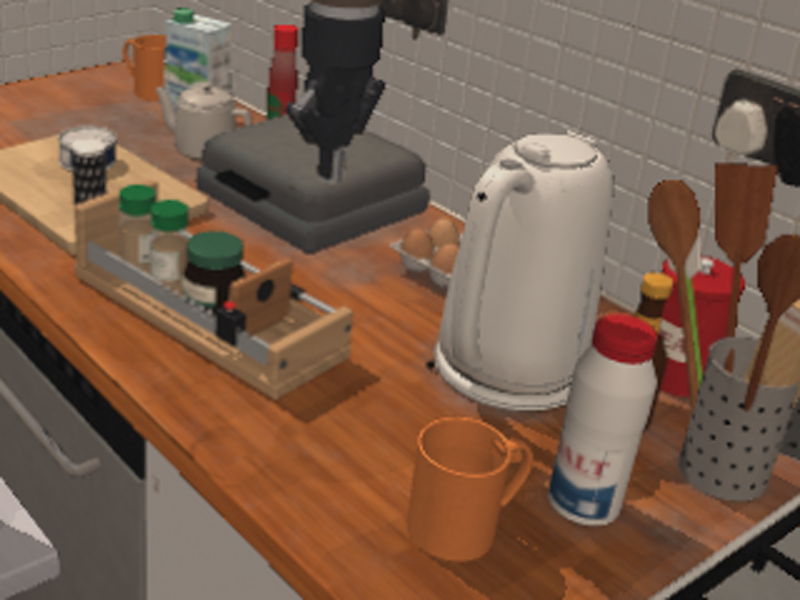

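```bash
python3 - <<'E'
from h import *
print(np.round(ray("side",(412.8,296),0),3))
plan([.498,-.032,.249],100,2)
plan([.498,-.032,.082],100,1)
E
```

```text
[ 0.634 -0.13   0.   ]
[0, 22.4, 1.0, 0.3, 0.0, 0.01, 0.33]
[0, 22.4, 0.8, 0.3, 0.0, 0.01, 0.33]
[0, 44.8, 1.9, 167.5, 0.01, 0.01, 0.66]
```

The kettle is well clear. Moving forward, then down.

Request:
move_arm:
  deltas:
    - [0,22,1,0,0,0,0.3]
    - [0,22.5,1,0,0,0,0.3]
    - [0,0,0,35,0,0,0]
    - [0,0,0,35,0,0,0]
    - [0,0,0,35,0,0,0]
    - [0,0,0,30,0,0,0]
    - [0,0,0,20,0,0,0]
    - [0,0,0,12,0,0,0]
    - [0,0,0,0,0,0,0]
    - [0,0,0,0,0,0,0]

```text
clock: 3.53
eef_pos: [0.4981, -0.0318, 0.0821]
tool_rot: [0.642, 0.767, -0.0, -0.001]
ft_force: [0.9, -0.5, 0.1]
grip_width: -0.0003
grasp_force: 0.0
```

```bash
python3 - <<'E'
from h import *
import json
k=bot.calibration("wrist"); im=bot.camera("wrist"); cv2.imwrite("pics/wrist2.png",im)
json.dump({a:np.array(b).tolist() for a,b in k.items() if a in("K","dist_coeffs","position","orientation")},open("k2.json","w"))
print(bot.get_obs()["eef_pos"],bot.get_obs()["ft_force"])
E
```

```text
[ 0.49913353 -0.03178806  0.08309672] [0.73821461 0.47725573 0.67031728]
```

View pics/wrist2.png

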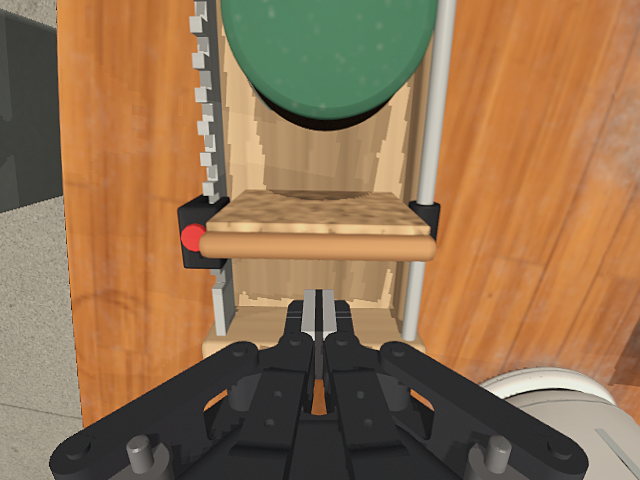

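```bash
python3 - <<'E'
from h import *
import json
k=json.load(open("k2.json"));yaw=np.radians(9.5)
ex=np.array([np.cos(yaw),np.sin(yaw),0]);ey=np.array([-np.sin(yaw),np.cos(yaw),0])
for n,u,v,z in (("bo",318,259,.102),("boL",210,256,.102),("boR",428,258,.102),("ci",318,193,.1),("lid near",326,121,.100),("pin",194,237,.085),("tipL",303,290,.075),("tipfrontR",334,290,.075)):
    p=ray("wrist",(u,v),z,k);print(n,np.round(p,4),round(p@ey*1e3,1),round(p@ex*1e3,1))
t=np.array(bot.get_obs()["eef_pos"]);print("tcp",t@ey,t@ex)
E
```

```text
bo [0.4918 0.0035 0.102 ] -77.7 485.6
boL [ 0.4528 -0.0023  0.102 ] -77.0 446.2
boR [0.5314 0.0109 0.102 ] -76.9 525.9
ci [0.4876 0.027  0.1   ] -53.8 485.4
lid near [0.486  0.0509 0.1   ] -30.0 487.7
pin [ 0.4409 -0.0027  0.085 ] -75.4 434.4
tipL [ 0.4895 -0.0238  0.075 ] -104.3 478.9
tipfrontR [ 0.5037 -0.0213  0.075 ] -104.1 493.3
tcp -0.11373290318402413 0.48704167050622493
```

Request:
move_arm:
  deltas:
    - [0,8,0,0,0,0,0]
    - [0,6,0,0,0,0,0]
    - [0,2,0,0,0,0,0]
    - [0,1,0,0,0,0,0]
    - [0,1,0,0,0,0,0]
    - [0,0,0,0,0,0,0]

```text
clock: 4.08
eef_pos: [0.4957, -0.0131, 0.0826]
tool_rot: [0.641, 0.767, 0.0, 0.0]
ft_force: [-0.2, -0.3, -0.8]
grip_width: 0.0003
grasp_force: 0.0
```

Request:
move_arm:
  deltas:
    - [0,1,0,0,0,0,0]
    - [0,1,0,0,0,0,0]
    - [0,0,0,0,0,0,0]

```text
clock: 4.33
eef_pos: [0.4952, -0.0114, 0.0823]
tool_rot: [0.642, 0.767, -0.0, -0.0]
ft_force: [-0.7, -1.0, 0.7]
grip_width: -0.0
grasp_force: 0.0
```

Request:
move_arm:
  deltas:
    - [0,1,0,0,0,0,0]
    - [0,1,0,0,0,0,0]
    - [0,0,0,0,0,0,0]

```text
clock: 4.58
eef_pos: [0.4949, -0.0101, 0.0823]
tool_rot: [0.642, 0.767, -0.0, 0.0]
ft_force: [-0.3, -3.1, -0.7]
grip_width: 0.0001
grasp_force: 1.5
```

Request:
move_arm:
  deltas:
    - [0,0.7,0,0,0,0,0]
    - [0,0,0,0,0,0,0]

```text
clock: 4.75
eef_pos: [0.4948, -0.0091, 0.0823]
tool_rot: [0.642, 0.767, -0.0, 0.0]
ft_force: [0.3, -3.4, -0.2]
grip_width: 0.0
grasp_force: 1.7
```

Request:
move_arm:
  deltas:
    - [0,0.7,0,0,0,0,0]
    - [0,0,0,0,0,0,0]

```text
clock: 4.92
eef_pos: [0.4946, -0.0081, 0.0823]
tool_rot: [0.642, 0.767, 0.0, -0.0]
ft_force: [0.1, -2.4, -0.4]
grip_width: -0.0005
grasp_force: 1.4
```

Request:
move_arm:
  deltas:
    - [0,0.7,0,0,0,0,0]
    - [0,0,0,0,0,0,0]

```text
clock: 5.08
eef_pos: [0.4945, -0.0073, 0.0823]
tool_rot: [0.641, 0.767, 0.0, -0.0]
ft_force: [0.9, -1.9, -0.9]
grip_width: 0.0
grasp_force: 1.3
```

Request:
move_arm:
  deltas:
    - [0,1,0,0,0,0,0]
    - [0,0,0,0,0,0,0]

```text
clock: 5.25
eef_pos: [0.4943, -0.0061, 0.0823]
tool_rot: [0.641, 0.767, 0.0, -0.0]
ft_force: [1.2, -1.3, -1.6]
grip_width: -0.0003
grasp_force: 0.9
```

Request:
move_arm:
  deltas:
    - [0,1,0,0,0,0,0]
    - [0,0,0,0,0,0,0]

```text
clock: 5.42
eef_pos: [0.494, -0.0048, 0.0823]
tool_rot: [0.641, 0.767, 0.001, -0.001]
ft_force: [0.9, -0.6, -0.3]
grip_width: -0.0004
grasp_force: 0.1
```

Request:
move_arm:
  deltas:
    - [0,1,0,0,0,0,0]
    - [0,0,0,0,0,0,0]

```text
clock: 5.58
eef_pos: [0.4938, -0.0039, 0.0823]
tool_rot: [0.641, 0.767, 0.0, -0.0]
ft_force: [0.1, 1.0, -0.8]
grip_width: 0.0
grasp_force: 0.0
```

Request:
move_arm:
  deltas:
    - [0,1,0,0,0,0,0]
    - [0,0,0,0,0,0,0]

```text
clock: 5.75
eef_pos: [0.4936, -0.003, 0.0823]
tool_rot: [0.641, 0.767, 0.0, -0.0]
ft_force: [-0.3, -0.0, 0.2]
grip_width: 0.0001
grasp_force: 0.0
```

Request:
move_arm:
  deltas:
    - [0,1,0,0,0,0,0]
    - [0,0,0,0,0,0,0]

```text
clock: 5.92
eef_pos: [0.4935, -0.0023, 0.0823]
tool_rot: [0.641, 0.767, 0.0, -0.0]
ft_force: [0.5, -0.8, -0.2]
grip_width: 0.0002
grasp_force: 0.0
```

Request:
move_arm:
  deltas:
    - [0,1,0,0,0,0,0]
    - [0,0,0,0,0,0,0]

```text
clock: 6.08
eef_pos: [0.4934, -0.0015, 0.0823]
tool_rot: [0.641, 0.767, 0.0, -0.0]
ft_force: [0.3, -0.4, 0.2]
grip_width: -0.0002
grasp_force: 0.0
```

Request:
move_arm:
  deltas:
    - [0,0.7,0,0,0,0,0]
    - [0,0,0,0,0,0,0]

```text
clock: 6.25
eef_pos: [0.4933, -0.001, 0.0823]
tool_rot: [0.642, 0.767, -0.0, 0.0]
ft_force: [0.2, -0.8, -0.5]
grip_width: -0.0
grasp_force: 0.4
```

Request:
move_arm:
  deltas:
    - [0,0.7,0,0,0,0,0]
    - [0,0,0,0,0,0,0]

```text
clock: 6.42
eef_pos: [0.4933, -0.0005, 0.0823]
tool_rot: [0.642, 0.767, -0.0, 0.0]
ft_force: [0.6, -2.4, -0.2]
grip_width: 0.0002
grasp_force: 1.0
```

Request:
move_arm:
  deltas:
    - [0,0.7,0,0,0,0,0]
    - [0,0,0,0,0,0,0]

```text
clock: 6.58
eef_pos: [0.4932, 0.0, 0.0824]
tool_rot: [0.642, 0.767, -0.0, 0.0]
ft_force: [0.7, -3.4, 0.2]
grip_width: -0.0
grasp_force: 1.6
```

Request:
move_arm:
  deltas:
    - [0,0.7,0,0,0,0,0]
    - [0,0,0,0,0,0,0]

```text
clock: 6.75
eef_pos: [0.4931, 0.0003, 0.0824]
tool_rot: [0.642, 0.767, -0.001, 0.001]
ft_force: [1.3, -4.9, 0.2]
grip_width: 0.0
grasp_force: 2.6
```

Request:
move_arm:
  deltas:
    - [0,1,0,0,0,0,0]
    - [0,1,0,0,0,0,0]
    - [0,1,0,0,0,0,0]
    - [0,1,0,0,0,0,0]
    - [0,1,0.1,0,0,0,0]
    - [0,1,0,0,0,0,0]
    - [0,1,0,0,0,0,0]
    - [0,0,0,0,0,0,0]

```text
clock: 7.42
eef_pos: [0.4916, 0.0091, 0.0823]
tool_rot: [0.641, 0.767, 0.001, -0.001]
ft_force: [0.2, 0.1, -0.4]
grip_width: -0.0001
grasp_force: 0.0
```

Request:
move_arm:
  deltas:
    - [0,1,0,0,0,0,0]
    - [0,1,0,0,0,0,0]
    - [0,1,0,0,0,0,0]
    - [0,1,0,0,0,0,0]
    - [0,0,0,0,0,0,0]

```text
clock: 7.83
eef_pos: [0.4909, 0.0125, 0.0823]
tool_rot: [0.641, 0.767, 0.0, -0.0]
ft_force: [0.3, 0.7, 0.6]
grip_width: -0.0001
grasp_force: 0.0
```

Request:
move_arm:
  deltas:
    - [0,1,0.1,0,0,0,0]
    - [0,1,0,0,0,0,0]
    - [0,0,0,0,0,0,0]

```text
clock: 8.08
eef_pos: [0.4908, 0.0136, 0.0823]
tool_rot: [0.642, 0.767, -0.0, 0.0]
ft_force: [-0.8, -3.9, 0.7]
grip_width: -0.0001
grasp_force: 1.3
```

Request:
move_arm:
  deltas:
    - [0,1,0,0,0,0,0]
    - [0,1,0,0,0,0,0]
    - [0,1,0,0,0,0,0]
    - [0,1,0,0,0,0,0]
    - [0,1,0.1,0,0,0,0]
    - [0,1,0,0,0,0,0]
    - [0,1,0,0,0,0,0]
    - [0,0,0,0,0,0,0]

```text
clock: 8.75
eef_pos: [0.4896, 0.021, 0.0823]
tool_rot: [0.642, 0.767, 0.0, -0.0]
ft_force: [0.5, -2.5, 0.2]
grip_width: -0.0001
grasp_force: 1.5
```

Request:
move_arm:
  deltas:
    - [0,1,0,0,0,0,0]
    - [0,1,0,0,0,0,0]
    - [0,1,0,0,0,0,0]
    - [0,1,0.1,0,0,0,0]
    - [0,1,0,0,0,0,0]
    - [0,1,0,0,0,0,0]
    - [0,0,0,0,0,0,0]

```text
clock: 9.33
eef_pos: [0.4886, 0.0271, 0.0823]
tool_rot: [0.641, 0.767, 0.0, -0.0]
ft_force: [1.0, -2.4, -0.3]
grip_width: 0.0003
grasp_force: 1.4
```

```bash
python3 - <<'E'
from h import *
im=np.hstack([cv2.resize(bot.camera("wrist"),(400,300)),cv2.resize(bot.camera("side")[180:320,240:400],(400,350))[:300]])
cv2.imwrite("pics/v5.png",im)
E
```

```text
(no output)
```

View pics/v5.png

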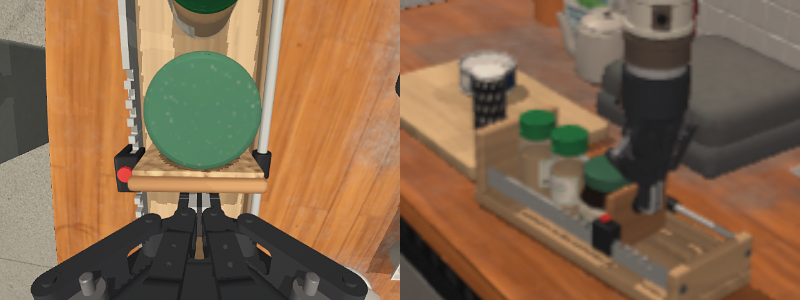

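The jar is upright against the cork and the pin is near the 0.070 notch. Continuing.

Request:
move_arm:
  deltas:
    - [0,1,0,0,0,0,0]
    - [0,1,0,0,0,0,0]
    - [0,1,0,0,0,0,0]
    - [0,1,0,0,0,0,0]
    - [0,1,0.1,0,0,0,0]
    - [0,1,0,0,0,0,0]
    - [0,1,0,0,0,0,0]
    - [0,1,0,0,0,0,0]
    - [0,0,0,0,0,0,0]

```text
clock: 10.18
eef_pos: [0.4875, 0.0342, 0.0823]
tool_rot: [0.642, 0.767, -0.0, 0.0]
ft_force: [0.6, -4.6, -0.3]
grip_width: 0.0001
grasp_force: 2.3
```

Request:
move_arm:
  deltas:
    - [0,1,0,0,0,0,0]
    - [0,1,0,0,0,0,0]
    - [0,1,0,0,0,0,0]
    - [0,1,0.1,0,0,0,0]
    - [0,1,0,0,0,0,0]
    - [0,1,0,0,0,0,0]
    - [0,0,0,0,0,0,0]

```text
clock: 10.77
eef_pos: [0.4864, 0.0408, 0.0823]
tool_rot: [0.641, 0.767, -0.0, 0.0]
ft_force: [0.7, -3.1, -1.6]
grip_width: -0.0003
grasp_force: 1.5
```

Request:
move_arm:
  deltas:
    - [0,1,0,0,0,0,0]
    - [0,1,0,0,0,0,0]
    - [0,0.7,0,0,0,0,0]
    - [0,0.7,0,0,0,0,0]
    - [0,0.6,0,0,0,0,0]
    - [0,0,0,0,0,0,0]

```text
clock: 11.27
eef_pos: [0.4862, 0.0423, 0.0824]
tool_rot: [0.642, 0.767, -0.002, 0.002]
ft_force: [1.6, -9.5, -0.3]
grip_width: -0.0001
grasp_force: 5.1
```

Request:
move_arm:
  deltas:
    - [0,0.6,0,0,0,0,0]
    - [0,0.6,0,0,0,0,0]
    - [0,0.6,0,0,0,0,0]
    - [0,0.6,0,0,0,0,0]
    - [0,0.6,0,0,0,0,0]
    - [0,0,0,0,0,0,0]

```text
clock: 11.77
eef_pos: [0.4855, 0.0468, 0.0823]
tool_rot: [0.642, 0.767, -0.0, 0.001]
ft_force: [1.6, -4.8, -1.0]
grip_width: 0.0002
grasp_force: 2.5
```

Request:
move_arm:
  deltas:
    - [0,0.8,0.1,0,0,0,0]
    - [0,0.8,0,0,0,0,0]
    - [0,0.8,0,0,0,0,0]
    - [0,0.6,0,0,0,0,0]
    - [0,0,0,0,0,0,0]

```text
clock: 12.18
eef_pos: [0.4849, 0.0504, 0.0823]
tool_rot: [0.642, 0.767, -0.0, 0.0]
ft_force: [1.1, -2.8, -1.0]
grip_width: -0.0
grasp_force: 1.8
```

Request:
move_arm:
  deltas:
    - [0,0.7,0,0,0,0,0]
    - [0,0.7,0,0,0,0,0]
    - [0,0,0,0,0,0,0]

```text
clock: 12.43
eef_pos: [0.4846, 0.0524, 0.0823]
tool_rot: [0.641, 0.767, 0.0, -0.0]
ft_force: [1.7, -2.8, -0.7]
grip_width: -0.0
grasp_force: 1.0
```

Request:
move_arm:
  deltas:
    - [0,0.6,0,0,0,0,0]
    - [0,0,0,0,0,0,0]
    - [0,0,0,0,0,0,0]

```text
clock: 12.68
eef_pos: [0.4845, 0.0529, 0.0823]
tool_rot: [0.641, 0.767, 0.0, -0.0]
ft_force: [2.2, -1.0, -1.1]
grip_width: 0.0001
grasp_force: 0.9
```

Request:
move_arm:
  deltas:
    - [0,0.6,0,0,0,0,0]
    - [0,0,0,0,0,0,0]
    - [0,0,0,0,0,0,0]

```text
clock: 12.93
eef_pos: [0.4844, 0.0531, 0.0823]
tool_rot: [0.642, 0.767, 0.0, 0.0]
ft_force: [0.7, -1.7, -1.5]
grip_width: 0.0001
grasp_force: 1.3
```

Request:
move_arm:
  deltas:
    - [0,0.6,0,0,0,0,0]
    - [0,0,0,0,0,0,0]
    - [0,0,0,0,0,0,0]

```text
clock: 13.18
eef_pos: [0.4843, 0.0536, 0.0823]
tool_rot: [0.642, 0.767, 0.0, 0.0]
ft_force: [2.9, -3.6, -1.6]
grip_width: 0.0004
grasp_force: 1.7
```

Request:
move_arm:
  deltas:
    - [0,0.6,0,0,0,0,0]
    - [0,0,0,0,0,0,0]
    - [0,0,0,0,0,0,0]

```text
clock: 13.43
eef_pos: [0.4842, 0.0541, 0.0823]
tool_rot: [0.642, 0.767, -0.0, 0.0]
ft_force: [2.8, -3.3, -1.5]
grip_width: -0.0004
grasp_force: 1.9
```

Request:
move_arm:
  deltas:
    - [0,0.6,0,0,0,0,0]
    - [0,0,0,0,0,0,0]
    - [0,0,0,0,0,0,0]

```text
clock: 13.68
eef_pos: [0.4841, 0.0547, 0.0823]
tool_rot: [0.642, 0.767, -0.0, 0.0]
ft_force: [1.2, -3.9, -1.8]
grip_width: -0.0001
grasp_force: 2.3
```

Request:
move_arm:
  deltas:
    - [0,0.5,0,0,0,0,0]
    - [0,0,0,0,0,0,0]
    - [0,0,0,0,0,0,0]

```text
clock: 13.93
eef_pos: [0.4841, 0.055, 0.0823]
tool_rot: [0.642, 0.767, -0.0, 0.0]
ft_force: [2.9, -5.2, -2.5]
grip_width: 0.0001
grasp_force: 2.6
```

The force is rising as it did inside the earlier notches, so the stop is seated. I'll back off and check.

Request:
move_arm:
  deltas:
    - [0,-2,0,0,0,0,0]
    - [0,-5,0,0,0,0,0]
    - [0,-8,0,0,0,0,0]
    - [0,-8,0,0,0,0,0]
    - [0,-8,0,0,0,0,0]
    - [0,0,0,-20,0,0,0]
    - [0,0,0,-30,0,0,0]
    - [0,0,0,-10,0,0,0]
    - [0,0,0,0,0,0,0]
    - [0,0,0,0,0,0,0]

```text
clock: 14.77
eef_pos: [0.4898, 0.0245, 0.1425]
tool_rot: [0.642, 0.767, 0.001, 0.0]
ft_force: [-0.0, 0.8, 0.2]
grip_width: 0.0003
grasp_force: 0.0
```

```bash
python3 - <<'E'
from h import *
import json
k=bot.calibration("wrist"); w=bot.camera("wrist")
json.dump({a:np.array(b).tolist() for a,b in k.items() if a in("K","dist_coeffs","position","orientation")},open("k3.json","w"))
cv2.imwrite("pics/v6.png",np.hstack([w[0:420,120:520],cv2.resize(bot.camera("side")[190:300,250:355],(400,420),interpolation=cv2.INTER_CUBIC)]))
E
```

```text
(no output)
```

View pics/v6.png

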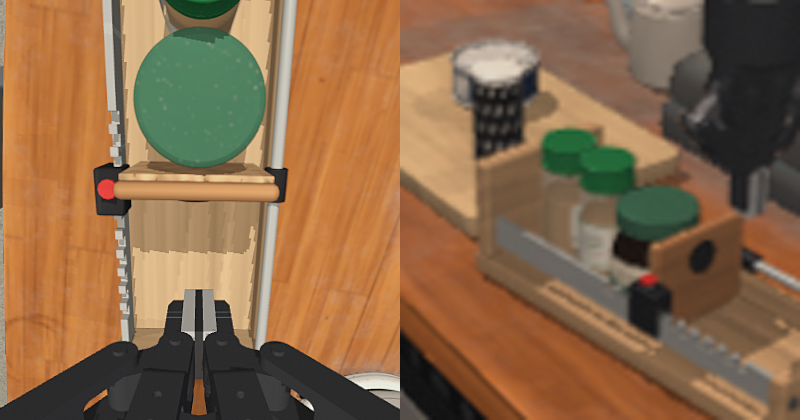

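```bash
python3 - <<'E'
from h import *
import json
k=json.load(open("k3.json"));yaw=np.radians(9.5);k1=json.load(open("k1.json"))["wrist"]
ey=np.array([-np.sin(yaw),np.cos(yaw),0])
for n,u,v,z,kk in (("bo",317,200,.102,k),("lid c",320,97,.105,k),("lid near",318,167,.1,k),("lid1 c",325,22,.105,k1),("wO1",316,215,.066,k1),("wI1",316,200,.066,k1)):
    p=ray("wrist",(u,v),z,kk);print(n,np.round(p,4),round(p@ey*1e3,1))
w=cv2.imread("pics/v6.png")
a=cv2.resize(w[80:350,80:180],(222,600),interpolation=cv2.INTER_CUBIC)
b=cv2.resize(w[100:350,470:790],(570,445),interpolation=cv2.INTER_CUBIC)
c=np.zeros((600,792,3),np.uint8);c[:,:222]=a;c[:445,222:]=b;cv2.imwrite("pics/v7.png",c)
E
```

```text
bo [0.4813 0.0687 0.102 ] -11.7
lid c [0.4739 0.1185 0.105 ] 38.7
lid near [0.4789 0.0854 0.1   ] 5.2
lid1 c [0.481  0.0794 0.105 ] -1.1
wO1 [ 0.5034 -0.0745  0.066 ] -156.6
wI1 [ 0.5007 -0.0599  0.066 ] -141.7
```

View pics/v7.png

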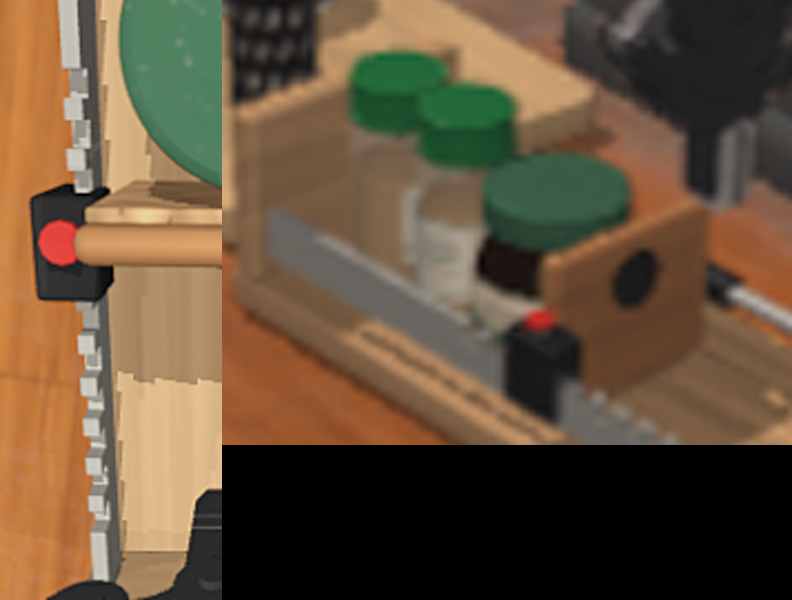

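The pin sits eight notches in from the outer end (140, 126, … 42), so the stop is at 0.042, as needed for the spread jar. The jars stand upright and closed up against the end wall, and the fingers are clear.

```bash
python3 -c "
from workcell import bot
print(bot.job_done())"
```

```text
the job is handed in; nothing more can be done
None
```

The row is closed up and handed in: the stop is clicked into the 0.042 notch, the last one the spread jar allows, with all jars upright and nothing else touched.

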